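# Move the row of bisque pots from ware board to rack, keeping their order

## Robot

A 6-joint arm with a two-finger parallel gripper is mounted at the origin on the work surface. World frame = base frame: x ahead of the robot, y to its left, z up, the work surface at z = 0. Lengths are in m, angles in rad, forces in N, time in s.
With the tool pointing down it reaches from about 0.35 to 0.725 m from the base axis. Payload 6 kg.
Tool frame: the origin (TCP) lies midway between the tips of the shut fingers; the grasp point (between the pads) lies 19 mm behind it (grip_point_offset is the distance from the TCP to the grasp point, in m); z points along the fingers, y is the line along which they close (so a half turn about z gives the same grasp; the last joint's range is limited). The gripper opens to 85 mm and grips with 20 to 120 N. Pads are 22 mm wide; open, the fingers measure 114 mm over their backs; the gripper's body (76 mm by 85 mm) begins 54 mm behind the grasp point. The pads swing forward as they close: fully open they stand 13 mm farther back than shut.
Start: joints at [-0.894, 0.04, 0.085, 0, -1.615, -0.334], TCP at [0.202, -0.565, 0.208] pointing down, gripper open.
Joint ranges: [-2.56, 2.56], [-1.29, 2.01], [-1.08, 1.49], [-3.29, 1.98], [-2.81, -0.18], [-2.99, 2.99]. Speed limits (rad/s): [2.57, 2.57, 3.01, 3.14, 3.14, 3.14].

## Interface

Orientations are given as a rotation vector (axis times angle).
In Python, from station import * gives the robot as it stands.
- The arm moves only by the shell command python3 -m inch 'ROWS' [FORCE]. ROWS is JSON, a list of rows, each an object with "jaw": the opening, from -1 (shut) to 1 (fully open), so that 0 is half open; "offset": the shift along the tool's x, y, z in units of 0.06 m (1.0 is 0.06 m), a list of three; "angular": the turn, a rotation vector about the tool's x, y, z in units of pi rad (1.0 is pi rad), a list of three. A call has 1 to 5 rows; each row shifts and turns the commanded pose from where the row before left it, along the tool's axes as they then stand; what a row does not reach is not made up. A row lasts 1/8 s, in which the tool goes at most 62.5 mm and 10.7 degrees, less where a joint would pass 70% of its speed; a pose out of reach is approached as far as the arm can. A call with a number of a shift or a turn outside -1 to 1 is refused whole. A call with a gripper value outside its range is refused whole. The fingers move at their own pace and stop on an object; FORCE is the grip in N (left out, the last holds). Time passes only in rows, so rows that do not move let the fingers close. It gives the time, the measured TCP pose, the force, the opening and the grip force at its end, in the units of the state.
- observe(): the state, without advancing time (a new reading comes with each control period).
- snapshot(name): name is "side" or "top" or "wrist"; returns a dict with "frame" (384x512x3 uint8, red, green, blue), "fx", "fy", "cx", "cy" (pixels), "origin" and "rotation" of the camera in the world. Camera axes: x right, y down, z forward; pixel columns grow to the right and rows downward; lengths in m; the calibration is good to about 2 mm. The wrist camera is an equidistant fisheye: a pixel r from the principal point sees the ray r / f radians off the axis. A picture is of the moment at which its call begins. There is no depth.
- close_job(): hands the job in; it is judged then, once.
The state is a dict: "time_s": time; "joints": joint angles; "qvel": joint speeds; "tau": joint torques, N m; "tool_pos": TCP position; "eef_rot": TCP orientation; "ft_force": force on the tool from outside, world axes, zero at the start; "ft_torque": the same for the moment, N m; "opening": finger opening in m; "finger_force": force on a finger pad.
Only numpy, scipy, OpenCV 4.12 (cv2) and the standard library are available. Lean on these libraries where they do the work, as an engineer would, in place of code of your own. Each camera call takes 0.05 s, during which the arm holds its last target. There are 200 camera calls.

## Task

Move the four bisque pots from the plywood ware board to the steel rack, one standing upright on the middle of each round cork pad, and keep their order counted from the wooden stop block: the pot next to the board's stop block goes on the pad next to the rack's stop block, and so on along the row. Bisque is fragile: set each pot down rather than letting it drop, do not tip any over, and leave the banding wheel, jar and tool cup where they are.

Things in the scene. Friction and masses are not known exactly. Their poses are not given: they have to be found in the camera images.
- tall: The tall pot: a plain straight open cylinder, 44 mm across, 90 mm high, wall 4 mm. Unglazed pale pinkish-tan bisque. Origin: centre of its underside; z up its axis. Starts upright on a bat (underside 34 mm above the table), within 7 mm of the bat's centre. About 150 g.
- dish: The low dish: a straight-sided round open pot, 62 mm across, 42 mm high, wall 4 mm. Unglazed pale pinkish-tan bisque. Origin: centre of its underside; z up its axis. Starts upright on a bat (underside 34 mm above the table), within 7 mm of the bat's centre. About 110 g.
- square: The square pot: an open box shape, 46 by 46 mm in plan with sides along its x and y, 64 mm high, wall 5 mm; its sides stay within 0.15 rad of the board's axes at the start. Unglazed pale pinkish-tan bisque. Origin: centre of its underside; z up its axis. Starts upright on a bat (underside 34 mm above the table), within 7 mm of the bat's centre. About 160 g.
- bud: The bud vase: round belly 62 mm across at 30 mm height, narrow straight neck 25 mm across from 58 mm up to its top at 88 mm; a dark spot marks the mouth. Unglazed pale pinkish-tan bisque. Origin: centre of its underside; z up its axis. Starts upright on a bat (underside 34 mm above the table), within 7 mm of the bat's centre. About 200 g.
- board: The ware board: light plywood on two battens, 110 mm (x) by 350 mm (y), flat top 28 mm above the table, with an upright dark wooden stop block at its +y end (90 by 12 mm, 30 mm above the top). Fixed. The four bats stand on it in a row along y at y = +120, +40, -40, -120 mm, +120 being next to the stop block. Origin on the table under its centre, z up.
- rack: The steel rack: 110 mm (x) by 350 mm (y), on four feet, with an upright dark wooden stop block at its -y end (90 by 12 mm, reaching 30 mm above the steel). Fixed. Four round cork pads, 70 mm across, lie in a row along y, centred at x = 0, y = -120, -40, +40, +120 mm, -120 being next to the stop block; their upper faces are 63 mm above the table. Origin on the table under its centre, z up.
- bat_tall: A round white plaster bat, 72 mm across and 6 mm thick, fixed on the ware board; one of four alike. The tall pot starts on it and the bat stays, so it marks that pot's original place in the row. Origin: centre of its underside, 28 mm above the table; axes parallel to the board's.
- bat_dish: A round white plaster bat, 72 mm across and 6 mm thick, fixed on the ware board; one of four alike. The low dish starts on it and the bat stays, so it marks that pot's original place in the row. Origin: centre of its underside, 28 mm above the table; axes parallel to the board's.
- bat_square: A round white plaster bat, 72 mm across and 6 mm thick, fixed on the ware board; one of four alike. The square pot starts on it and the bat stays, so it marks that pot's original place in the row. Origin: centre of its underside, 28 mm above the table; axes parallel to the board's.
- bat_bud: A round white plaster bat, 72 mm across and 6 mm thick, fixed on the ware board; one of four alike. The bud vase starts on it and the bat stays, so it marks that pot's original place in the row. Origin: centre of its underside, 28 mm above the table; axes parallel to the board's.
- wheel: Bystander: a banding wheel with a blue round top 170 mm across and a lump of grey clay on it, 138 mm high in all. Origin: centre of its underside.
- jar: Bystander: a closed jar, 64 mm across, 90 mm high. Origin: centre of its underside.
- toolpot: Bystander: a grey cup of modelling tools, 76 mm across, 170 mm high with the tools. Origin: centre of its underside.
Things that resemble listed ones, but are neither listed nor needed, are in the scene too. What is shaped like the square but blue or yellow is not meant. Leave any red look-alike of the bud alone.

How it is judged:
By the outcome, as a careful person would: the job done as asked, in the order asked, and still so for the second after the job is handed in, with the robot touching nothing.
It also fails if it takes over 128 s, if anything falls off the work surface, if the arm or the gripper's body presses on something with over 40 N, if the wrist force passes 120 N, or if a joint passes its speed limit or range.

## Working session

There is one attempt and no reset: what is moved stays moved. The work goes in short steps, Python scripts to look and compute and a shell command to move; the robot and the scene stay as the last step left them, time stands still between calls to the robot, and variables do not carry over. Pictures are saved under pics/ and viewed, at most 14 in all, crops included, and the job is handed in when it is done.

```bash
mkdir -p pics; ls
python3 - <<'E'
from station import *
import cv2,numpy as np
s=observe();print({k:np.round(v,4).tolist() for k,v in s.items()})
for n in("top","side"):
    d=snapshot(n);cv2.imwrite(f"pics/{n}0.png",d["frame"][:,:,::-1]);print(n,[d[k] for k in("fx","fy","cx","cy")],np.round(d["origin"],4).tolist(),np.round(d["rotation"],4).tolist())
E
```

```text
pics
{'time_s': 0.0, 'joints': [-0.8943, 0.0408, 0.0838, -0.0005, -1.6155, -0.3337], 'qvel': [0.0, 0.0004, 0.0002, 0.0004, 0.0005, -0.002], 'tau': [-0.0006, -36.8199, 34.7414, 6.9324, -0.0053, -0.0], 'tool_pos': [0.2016, -0.5647, 0.2074], 'eef_rot': [0.5358, -3.0952, -0.0027], 'ft_force': [-0.1322, -0.739, 0.2333], 'ft_torque': [-0.0354, -0.0104, -0.0854], 'finger_force': 0.0, 'opening': 0.0856}
top [365.7717659759283, 365.7717659759283, 255.92219570030997, 189.45668384676893] [0.3827, 0.0074, 1.231] [-2.159, 2.1351, -0.1836]
side [421.4728512214076, 421.4728512214076, 253.6776859244473, 191.20238394670523] [0.3818, 1.0886, 0.6952] [-0.2535, 2.6375, -1.5575]
```

View pics/top0.png

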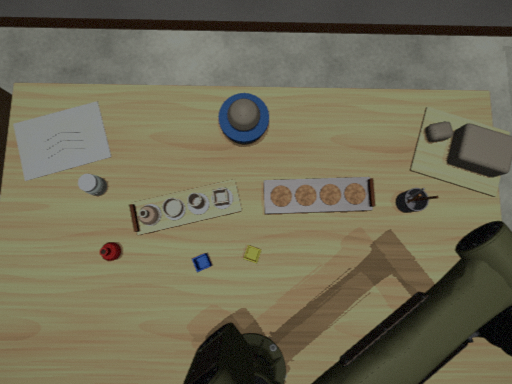

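View pics/side0.png

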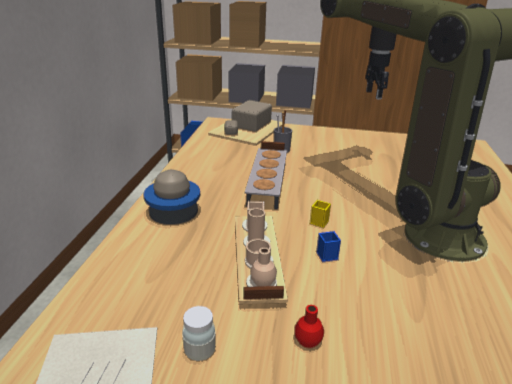

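The top view shows the board at the left with its stop block at about (135,218). From the block the pots are bud (148,214), dish (173,208), tall (197,201) and square (221,197). The rack's block is at the right, (372,192), and its pads from the block are at 355, 331, 305 and 281. Look-alikes are the blue box (202,262), the yellow box (252,254) and the red vase (110,251). The pale pots on the board fit the description because they are bisque and stand on bats; I'll confirm that in an enlarged crop.

```bash
cat > h.py <<'E'
from station import *
import cv2,numpy as np
from scipy.spatial.transform import Rotation as R
def ray(d,u,v,fish=False):
    x=np.array([(u-d["cx"])/d["fx"],(v-d["cy"])/d["fy"]])
    if fish:
        r=np.hypot(*x); c=np.r_[x/max(r,1e-9)*np.sin(r),np.cos(r)]
    else: c=np.r_[x,1]
    M=np.array(d["rotation"]); M=M if M.ndim==2 else R.from_rotvec(M).as_matrix()
    return np.array(d["origin"]),M@c
def onz(d,u,v,z,fish=False):
    o,r=ray(d,u,v,fish); return (o+r*(z-o[2])/r[2])[:2]
def proj(d,p,fish=False):
    M=R.from_rotvec(d["rotation"]).as_matrix(); c=M.T@(np.array(p)-d["origin"])
    if fish:
        t=np.arctan2(np.hypot(*c[:2]),c[2]); n=c[:2]/max(np.hypot(*c[:2]),1e-9)*t
    else: n=c[:2]/c[2]
    return n*[d["fx"],d["fy"]]+[d["cx"],d["cy"]]
E
python3 - <<'E'
from h import *
d=snapshot("top");f=d["frame"];hsv=cv2.cvtColor(f,cv2.COLOR_RGB2HSV)
cr=cv2.resize(f[160:260,90:400],None,fx=2.5,fy=2.5,interpolation=cv2.INTER_CUBIC)
cv2.imwrite("pics/crop1.png",cr[:,:,::-1])
for u,v in((281,196),(305,195),(148,214),(285,182),(180,221),(372,192)):print((u,v),hsv[v,u])
# cork
m=cv2.inRange(hsv,(5,90,120),(20,190,255));m[:172]=0;m[220:]=0;m[:,:262]=0;m[:,380:]=0
n,_,st,c=cv2.connectedComponentsWithStats(m)
P=[]
for i in range(1,n):
    if st[i,4]>80:print(st[i],c[i],onz(d,*c[i],.063));P.append(onz(d,*c[i],.063))
M=R.from_rotvec(observe()["eef_rot"]).as_matrix();print(M.round(3))
dw=snapshot("wrist");cv2.imwrite("pics/w0.png",dw["frame"][:,:,::-1]);print(dw["fx"],dw["cx"],dw["cy"],dw["origin"],dw["rotation"])
print((M.T@(np.array(dw["origin"])-observe()["tool_pos"])).round(4),(M.T@R.from_rotvec(dw["rotation"]).as_matrix()).round(3))
E
```

```text
(281, 196) [ 14 115 115]
(305, 195) [ 15 118 110]
(148, 214) [15 71 50]
(285, 182) [  8   8 134]
(180, 221) [ 33  47 141]
(372, 192) [  9 147  73]
[296 185  20  20 253] [305.89328063 194.55731225] [ 0.55155958 -0.17082947]
[320 184  21  21 248] [330.36693548 193.75      ] [ 0.5551625  -0.25026465]
[345 184  20  20 240] [355.08333333 192.90833333] [ 0.55889787 -0.33071805]
[271 186  20  20 249] [281.1124498  195.29317269] [ 0.5481877  -0.09062498]
[[-0.942 -0.336 -0.001]
 [-0.336  0.942  0.001]
 [ 0.     0.001 -1.   ]]
297.3186396354542 260.58521972558844 187.48267000440006 [ 0.13046018 -0.59023068  0.37305928] [1.69935723 2.40873589 0.36375252]
[ 0.0756  0.0003 -0.1653] [[-0.001 -0.956 -0.295]
 [ 1.    -0.    -0.001]
 [ 0.001 -0.295  0.956]]
```

View pics/crop1.png

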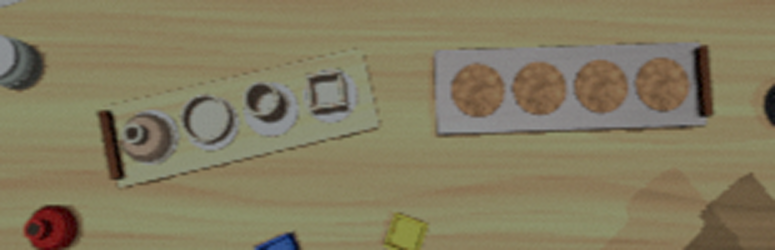

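Crop confirms bud (mouth ~(143,213)), dish (174,208), tall (197,201) and square (221,197) are pale bisque pots on white bats. The blue, yellow and red look-alikes are off the board.

Run:
```python
from h import *
d=snapshot("top")
for n,(u,v),z in(("bud",(132,133),.122),("dish",(209,121),.076),("tall",(268,102),.124),("sq",(327,92),.098),("batbud",(148,138),.034),("batsq",(331,97),.034),("c1",(365,48),.028),("c2",(380,127),.028),("c3",(118,187),.028),("c4",(103,113),.028),("cup",(775,102),.1)):
    print(n,onz(d,u/2.5+90,v/2.5+160,z).round(4))
```

```text
bud [0.4801 0.3331]
dish [0.5004 0.2506]
tall [0.5195 0.17  ]
sq [0.5362 0.1008]
batbud [0.4815 0.3378]
batsq [0.5383 0.1006]
c1 [0.6056 0.0573]
c2 [0.5    0.0356]
c3 [0.4178 0.3748]
c4 [0.5143 0.4002]
cup [ 0.53   -0.4606]
```

```bash
python3 -m inch '[{"jaw":1,"offset":[0,0,-0.6],"angular":[0,0,0]},{"jaw":1,"offset":[0,0,-0.6],"angular":[0,0,0]},{"jaw":1,"offset":[-0.77,0.383,0],"angular":[0,0,0]},{"jaw":1,"offset":[-0.77,0.383,0],"angular":[0,0,0]},{"jaw":1,"offset":[-0.77,0.383,0],"angular":[0,0,0]}]'
python3 -m inch '[{"jaw":1,"offset":[-0.77,0.383,0],"angular":[0,0,0]},{"jaw":1,"offset":[-0.77,0.383,0],"angular":[0,0,0]},{"jaw":1,"offset":[-0.77,0.383,0],"angular":[0,0,0]},{"jaw":1,"offset":[-0.77,0.383,0],"angular":[0,0,0]},{"jaw":1,"offset":[0,0,0],"angular":[0,0,0]}]'
python3 -m inch '[{"jaw":1,"offset":[-0.38,0.776,0],"angular":[0,0,0]},{"jaw":1,"offset":[-0.38,0.776,0],"angular":[0,0,0]},{"jaw":1,"offset":[-0.38,0.776,0],"angular":[0,0,0]},{"jaw":1,"offset":[-0.38,0.776,0],"angular":[0,0,0]},{"jaw":1,"offset":[-0.38,0.776,0],"angular":[0,0,0]}]'
python3 -m inch '[{"jaw":1,"offset":[-0.38,0.776,0],"angular":[0,0,0]},{"jaw":1,"offset":[-0.38,0.776,0],"angular":[0,0,0]},{"jaw":1,"offset":[-0.38,0.776,0],"angular":[0,0,0]},{"jaw":1,"offset":[-0.38,0.776,0],"angular":[0,0,0]},{"jaw":1,"offset":[-0.38,0.776,0],"angular":[0,0,0]}]'
python3 -m inch '[{"jaw":1,"offset":[0,0,0],"angular":[0,0,-0.0583]},{"jaw":1,"offset":[0,0,0],"angular":[0,0,-0.0583]},{"jaw":1,"offset":[0,0,0],"angular":[0,0,-0.0583]},{"jaw":1,"offset":[0,0,0],"angular":[0,0,-0.0583]},{"jaw":1,"offset":[0,0,0],"angular":[0,0,-0.0583]}]'
python3 -m inch '[{"jaw":1,"offset":[0,0,0],"angular":[0,0,-0.0583]},{"jaw":1,"offset":[0,0,0],"angular":[0,0,-0.0583]},{"jaw":1,"offset":[0,0,0],"angular":[0,0,-0.0583]},{"jaw":1,"offset":[0,0,0],"angular":[0,0,0]},{"jaw":1,"offset":[0,0,0],"angular":[0,0,0]}]'
python3 - <<'E'
from h import *
M=R.from_rotvec(observe()["eef_rot"]).as_matrix();print(M.round(3))
d=snapshot("wrist");cv2.imwrite("pics/w1.png",d["frame"][:,:,::-1])
for n,p in(("bud",(.4801,.3331,.122)),("dish",(.5,.25,.076)),("tall",(.5195,.17,.124)),("sq",(.536,.1,.098))):print(n,proj(d,p,True))
E
```

```text
time_s: 0.88
tool_pos: [0.3099, -0.4524, 0.2803]
eef_rot: [-0.535, 3.096, 0.0]
ft_force: [0.1, -0.6, 0.2]
opening: 0.0854
finger_force: 0.0
time_s: 1.5
tool_pos: [0.454, -0.3024, 0.2795]
eef_rot: [0.542, -3.094, -0.002]
ft_force: [-0.0, 0.4, 0.8]
opening: 0.0851
finger_force: 0.0
time_s: 2.12
tool_pos: [0.4811, -0.0463, 0.2807]
eef_rot: [-0.535, 3.095, 0.0]
ft_force: [1.3, 0.1, -0.0]
opening: 0.0854
finger_force: 0.0
time_s: 2.75
tool_pos: [0.5105, 0.2114, 0.2807]
eef_rot: [-0.535, 3.095, 0.0]
ft_force: [1.5, -0.3, 0.4]
opening: 0.0854
finger_force: 0.0
time_s: 3.38
tool_pos: [0.5106, 0.2096, 0.2804]
eef_rot: [1.856, -2.535, -0.0]
ft_force: [0.4, -0.3, -0.4]
opening: 0.0856
finger_force: 0.0
time_s: 4.0
tool_pos: [0.5105, 0.2099, 0.2804]
eef_rot: [-2.465, 1.948, 0.0]
ft_force: [0.1, 0.2, 1.0]
opening: 0.0854
finger_force: 0.0
[[ 0.231 -0.973 -0.   ]
 [-0.973 -0.231  0.   ]
 [-0.     0.    -1.   ]]
bud [261.31757455 264.38429364]
dish [261.12328855 189.34310849]
tall [260.74963676 130.07510071]
sq [260.79983853  66.48514758]
```

View pics/w1.png

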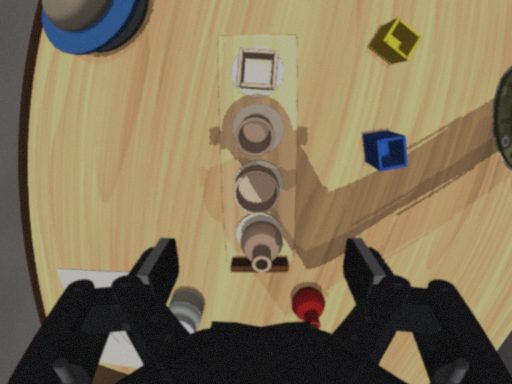

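Run:
```python
import cv2
f=cv2.imread("pics/w1.png")[40:160,200:320];g=cv2.imread("pics/w1.png")[155:275,200:320]
import numpy as np
cv2.imwrite("pics/w1c.png",np.hstack([cv2.resize(a,None,fx=3.3,fy=3.3,interpolation=cv2.INTER_CUBIC) for a in(f,g)]))
```

```text
(no output)
```

View pics/w1c.png

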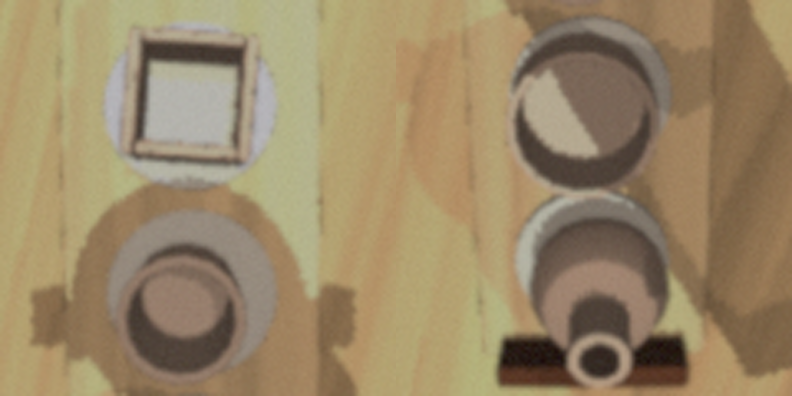

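The crop shows square rim centre at crop (191,95), tall rim (180,319), dish rim (583,118), bud mouth (600,360), all pale pots on white bats.

```bash
cat > m.py <<'E'
from h import *
d=snapshot("wrist")
A=lambda x,y:(200+x/3.3-.35,40+y/3.3-.35)
B=lambda x,y:(200+(x-396)/3.3-.35,155+y/3.3-.35)
s=observe();M=R.from_rotvec(s["eef_rot"]).as_matrix();t=np.array(s["tool_pos"])
for n,p,z in(("sq",A(191,95),.098),("tall",A(180.5,319),.124),("dish",B(583,118),.076),("bud",B(600,360),.122),("batsq",A(191,104),.034),("battall",A(192,294),.034),("w_dish0",B(509,118),.076),("w_dish1",B(657,118),.076)):
    q=onz(d,*p,z,True); print(n,q.round(4),"tool units",((M.T@(np.r_[q,t[2]]-t))/.06).round(3))
E
python3 m.py
```

```text
sq [0.5392 0.1032] tool units [ 1.844 -0.05  -0.   ]
tall [0.5247 0.1784] tool units [ 0.57  -0.107 -0.   ]
dish [0.5057 0.2529] tool units [-0.713 -0.089  0.   ]
bud [0.48   0.3322] tool units [-2.097  0.021  0.   ]
batsq [0.5404 0.1007] tool units [ 1.889 -0.061 -0.   ]
battall [0.5216 0.1785] tool units [ 0.555 -0.057 -0.   ]
w_dish0 [0.5343 0.2597] tool units [-0.712 -0.578  0.   ]
w_dish1 [0.4772 0.2462] tool units [-0.714  0.4    0.   ]
```

```bash
python3 -m inch '[{"jaw":1,"offset":[0.9,0,0],"angular":[0,0,0]},{"jaw":1,"offset":[0.944,-0.05,0],"angular":[0,0,0]},{"jaw":1,"offset":[0,0,0.6],"angular":[0,0,0]},{"jaw":1,"offset":[0,0,0.6],"angular":[0,0,0]},{"jaw":1,"offset":[0,0,0.6],"angular":[0,0,0]}]' 30
python3 -m inch '[{"jaw":1,"offset":[0,0,0.6],"angular":[0,0,0]},{"jaw":1,"offset":[0,0,0.6],"angular":[0,0,0]},{"jaw":1,"offset":[0,0,0.5],"angular":[0,0,0]},{"jaw":1,"offset":[0,0,0.26],"angular":[0,0,0]},{"jaw":1,"offset":[0,0,0],"angular":[0,0,0]}]'
python3 -m inch '[{"jaw":0.2,"offset":[0,0,0],"angular":[0,0,0]},{"jaw":0.1,"offset":[0,0,0],"angular":[0,0,0]},{"jaw":0,"offset":[0,0,0],"angular":[0,0,0]},{"jaw":-0.2,"offset":[0,0,0],"angular":[0,0,0]},{"jaw":-0.2,"offset":[0,0,0],"angular":[0,0,0]}]'
python3 -m inch '[{"jaw":-0.2,"offset":[0,0,0],"angular":[0,0,0]},{"jaw":-0.2,"offset":[0,0,0],"angular":[0,0,0]}]'
```

```text
time_s: 4.72
tool_pos: [0.5393, 0.1031, 0.1713]
eef_rot: [-2.466, 1.946, 0.0]
ft_force: [0.5, 0.4, -0.2]
opening: 0.0852
finger_force: 0.0
time_s: 5.35
tool_pos: [0.5389, 0.1032, 0.0541]
eef_rot: [2.467, -1.943, -0.001]
ft_force: [0.7, 0.3, 0.6]
opening: 0.0854
finger_force: 0.0
time_s: 5.98
tool_pos: [0.5402, 0.1038, 0.0563]
eef_rot: [-2.467, 1.941, -0.002]
ft_force: [-0.6, 1.8, 5.6]
opening: 0.046
finger_force: 30.0
time_s: 6.22
tool_pos: [0.5402, 0.1038, 0.0564]
eef_rot: [-2.467, 1.941, -0.002]
ft_force: [-0.9, 1.0, 5.8]
opening: 0.0462
finger_force: 30.0
```

```bash
python3 -m inch '[{"jaw":-0.2,"offset":[0,0,-0.2],"angular":[0,0,0]},{"jaw":-0.2,"offset":[0,0,-0.5],"angular":[0,0,0]},{"jaw":-0.2,"offset":[0,0,-0.6],"angular":[0,0,0]},{"jaw":-0.2,"offset":[0,0,-0.6],"angular":[0,0,0]},{"jaw":-0.2,"offset":[0,0,-0.6],"angular":[0,0,0]}]'
python3 -m inch '[{"jaw":-0.2,"offset":[0,0,-0.6],"angular":[0,0,0]},{"jaw":-0.2,"offset":[0,0,-0.4],"angular":[0,0,0]},{"jaw":-0.2,"offset":[0,0,-0.25],"angular":[0,0,0.02]},{"jaw":-0.2,"offset":[0,0,0],"angular":[0,0,0.02]},{"jaw":-0.2,"offset":[0,0,0],"angular":[0,0,0.02]}]'
python3 -m inch '[{"jaw":-0.2,"offset":[0.6,0,0],"angular":[0,0,0]},{"jaw":-0.2,"offset":[0.7,0,0],"angular":[0,0,0]},{"jaw":-0.2,"offset":[0.7,0,0],"angular":[0,0,0]},{"jaw":-0.2,"offset":[0.7,0,0],"angular":[0,0,0]},{"jaw":-0.2,"offset":[0.54,0,0],"angular":[0,0,0]}]'
python3 -m inch '[{"jaw":-0.2,"offset":[0,0,0],"angular":[0,0,0]},{"jaw":-0.2,"offset":[0,0,0],"angular":[0,0,0]}]'
cat > pads.py <<'E'
from h import *
import sys
d=snapshot("wrist");cv2.imwrite(sys.argv[1],d["frame"][:,:,::-1]);hsv=cv2.cvtColor(d["frame"],cv2.COLOR_RGB2HSV)
s=observe();M=R.from_rotvec(s["eef_rot"]).as_matrix();t=np.array(s["tool_pos"])
print("yaw",np.arctan2(-M[1,1],-M[0,1]))
for P in((.5482,-.0906),(.5516,-.1708),(.5552,-.2503),(.5589,-.3307)):
    c=proj(d,(*P,.063),True); print(P,c.round(1),"hsv",hsv[int(c[1]),int(c[0])] if 0<=c[1]<384 else "",((M.T@(np.r_[P,t[2]]-t))/.06).round(3))
m=cv2.inRange(hsv,(5,80,70),(18,190,255))
n,_,st,c=cv2.connectedComponentsWithStats(m)
for i in range(1,n):
    if 150<st[i,4]<6000 and abs(st[i,2]-st[i,3])<15:print(st[i],c[i].round(1),onz(d,*c[i],.063,True).round(4),onz(d,st[i,0]+(st[i,2]-1)/2,st[i,1]+(st[i,3]-1)/2,.063,True).round(4))
E
python3 pads.py pics/w2.png
```

```text
time_s: 6.85
tool_pos: [0.5389, 0.1033, 0.2059]
eef_rot: [2.468, -1.943, -0.001]
ft_force: [-0.3, 0.2, -1.9]
opening: 0.0463
finger_force: 30.5
time_s: 7.48
tool_pos: [0.5391, 0.1035, 0.2798]
eef_rot: [2.272, -2.169, -0.001]
ft_force: [0.4, 0.1, -1.6]
opening: 0.0462
finger_force: 30.5
time_s: 8.1
tool_pos: [0.5483, -0.0923, 0.2797]
eef_rot: [2.274, -2.167, -0.001]
ft_force: [0.9, 1.1, -2.0]
opening: 0.0463
finger_force: 30.5
time_s: 8.35
tool_pos: [0.5486, -0.0905, 0.2796]
eef_rot: [2.274, -2.167, -0.001]
ft_force: [0.2, 0.3, -2.3]
opening: 0.0462
finger_force: 30.5
yaw 0.0492496032746191
(0.5482, -0.0906) [260.6 156.2] hsv [ 15 126  99] [0.007 0.009 0.   ]
(0.5516, -0.1708) [260.9  94.5] hsv [ 14 126 166] [ 1.345e+00  1.800e-02 -1.000e-03]
(0.5552, -0.2503) [261.1  33.6] hsv [ 14 123 168] [ 2.672e+00  2.400e-02 -1.000e-03]
(0.5589, -0.3307) [261.2 -22.9] hsv  [ 4.013e+00  2.800e-02 -2.000e-03]
[129   0  27  35 274] [138.1  16.6] [ 0.7212 -0.279 ] [ 0.7153 -0.2778]
[ 236    8   54   52 2192] [262.6  33.4] [ 0.5534 -0.2507] [ 0.5534 -0.2505]
[ 236   68   54   53 2276] [262.4  93.9] [ 0.5498 -0.1716] [ 0.5497 -0.1715]
[211 126  10  21 156] [215.6 136.1] [ 0.6078 -0.1148] [ 0.608 -0.115]
[ 236  130   53   49 2088] [262.  154.6] [ 0.5464 -0.0929] [ 0.5465 -0.0937]
[352 250  40  28 533] [373.1 262.2] [0.363  0.0669] [0.3652 0.0693]
[226 291  23  34 302] [240.8 305.7] [0.5688 0.1556] [0.575  0.1601]
[154 319  17  29 196] [162.6 332.2] [0.7127 0.2384] [0.7142 0.241 ]
```

View pics/w2.png

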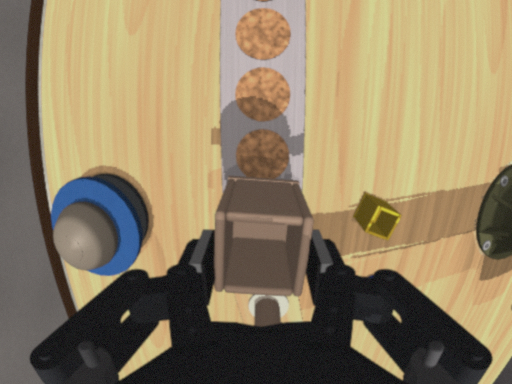

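```bash
python3 -m inch '[{"jaw":-0.2,"offset":[0.03,0.02,0.3],"angular":[0,0,0]},{"jaw":-0.2,"offset":[0,0,0.6],"angular":[0,0,0]},{"jaw":-0.2,"offset":[0,0,0.6],"angular":[0,0,0]},{"jaw":-0.2,"offset":[0,0,0.6],"angular":[0,0,0]},{"jaw":-0.2,"offset":[0,0,0.6],"angular":[0,0,0]}]'
python3 -m inch '[{"jaw":-0.2,"offset":[0,0,0.3],"angular":[0,0,0]},{"jaw":-0.2,"offset":[0,0,0.15],"angular":[0,0,0]},{"jaw":-0.2,"offset":[0,0,0.04],"angular":[0,0,0]},{"jaw":-0.2,"offset":[0,0,0],"angular":[0,0,0]},{"jaw":-0.2,"offset":[0,0,0],"angular":[0,0,0]}]'
python3 -m inch '[{"jaw":-0.2,"offset":[0,0,0.02],"angular":[0,0,0]},{"jaw":-0.2,"offset":[0,0,0],"angular":[0,0,0]}]'
python3 -m inch '[{"jaw":-0.2,"offset":[0,0,0.02],"angular":[0,0,0]},{"jaw":-0.2,"offset":[0,0,0],"angular":[0,0,0]}]'
```

```text
time_s: 9.02
tool_pos: [0.5476, -0.0914, 0.1167]
eef_rot: [-2.276, 2.165, 0.0]
ft_force: [0.2, 0.3, -1.4]
opening: 0.0465
finger_force: 30.5
time_s: 9.65
tool_pos: [0.5483, -0.0926, 0.0895]
eef_rot: [-2.274, 2.166, -0.002]
ft_force: [0.5, 0.3, -2.1]
opening: 0.0463
finger_force: 30.6
time_s: 9.9
tool_pos: [0.5477, -0.0926, 0.0872]
eef_rot: [-2.275, 2.167, 0.0]
ft_force: [-0.1, 0.8, -1.3]
opening: 0.0462
finger_force: 30.6
time_s: 10.15
tool_pos: [0.5476, -0.0926, 0.0858]
eef_rot: [2.275, -2.167, -0.0]
ft_force: [0.1, 0.5, -1.5]
opening: 0.0461
finger_force: 30.6
```

```bash
python3 -m inch '[{"jaw":-0.2,"offset":[0,0,0.015],"angular":[0,0,0]},{"jaw":-0.2,"offset":[0,0,0],"angular":[0,0,0]}]'
python3 -m inch '[{"jaw":-0.2,"offset":[0,0,0.015],"angular":[0,0,0]},{"jaw":-0.2,"offset":[0,0,0],"angular":[0,0,0]}]'
```

```text
time_s: 10.4
tool_pos: [0.5478, -0.0926, 0.0855]
eef_rot: [-2.275, 2.166, -0.0]
ft_force: [-0.0, -0.1, 0.2]
opening: 0.0458
finger_force: 30.8
time_s: 10.65
tool_pos: [0.5478, -0.0927, 0.0854]
eef_rot: [-2.275, 2.166, -0.001]
ft_force: [-3.8, 0.6, 6.5]
opening: 0.0465
finger_force: 31.4
```

```bash
python3 -m inch '[{"jaw":0.15,"offset":[0,0,0],"angular":[0,0,0]},{"jaw":0.3,"offset":[0,0,0],"angular":[0,0,0]},{"jaw":0.6,"offset":[0,0,0],"angular":[0,0,0]},{"jaw":1,"offset":[0,0,0],"angular":[0,0,0]},{"jaw":1,"offset":[0,0,-0.1],"angular":[0,0,0]}]'
python3 -m inch '[{"jaw":1,"offset":[0,0,-0.6],"angular":[0,0,0]},{"jaw":1,"offset":[0,0,-0.6],"angular":[0,0,0]},{"jaw":1,"offset":[0,0,-0.6],"angular":[0,0,0]},{"jaw":1,"offset":[0,0,-0.6],"angular":[0,0,0]},{"jaw":1,"offset":[0,0,-0.6],"angular":[0,0,0]}]'
python3 -m inch '[{"jaw":1,"offset":[0,0,-0.2],"angular":[0,0,0]},{"jaw":1,"offset":[-1,0,0],"angular":[0,0,0]},{"jaw":1,"offset":[-1,0,0],"angular":[0,0,0]},{"jaw":1,"offset":[-1,0,0],"angular":[0,0,0]},{"jaw":1,"offset":[-0.5,0,0],"angular":[0,0,0]}]'
python3 -m inch '[{"jaw":1,"offset":[0,0,0],"angular":[0,0,-0.02]},{"jaw":1,"offset":[0,0,0],"angular":[0,0,-0.02]},{"jaw":1,"offset":[0,0,0],"angular":[0,0,-0.02]},{"jaw":1,"offset":[0,0,0],"angular":[0,0,0]},{"jaw":1,"offset":[0,0,0],"angular":[0,0,0]}]'
cat > g.py <<'E'
from h import *
import sys
s=observe();M=R.from_rotvec(s["eef_rot"]).as_matrix();t=np.array(s["tool_pos"])
q=np.array(eval(sys.argv[1]));print("yaw",np.arctan2(-M[1,1],-M[0,1]).round(4),"units",(M.T@(q-t)/.06).round(3))
E
python3 g.py '(.5247,.1784,.059)'
```

```text
time_s: 11.28
tool_pos: [0.5474, -0.0926, 0.0898]
eef_rot: [2.274, -2.166, -0.001]
ft_force: [0.1, 0.0, -0.3]
opening: 0.0855
finger_force: 0.0
time_s: 11.9
tool_pos: [0.5476, -0.0927, 0.272]
eef_rot: [-2.274, 2.166, -0.001]
ft_force: [0.1, -0.4, 0.9]
opening: 0.0856
finger_force: 0.0
time_s: 12.52
tool_pos: [0.5368, 0.1198, 0.2814]
eef_rot: [2.277, -2.163, -0.002]
ft_force: [-0.8, -0.1, 0.9]
opening: 0.0855
finger_force: 0.0
time_s: 13.15
tool_pos: [0.5374, 0.1171, 0.2819]
eef_rot: [2.467, -1.944, -0.001]
ft_force: [0.2, 0.1, -0.3]
opening: 0.0856
finger_force: 0.0
yaw 0.236 units [-1.043 -0.035  3.715]
```

```bash
python3 -m inch '[{"jaw":1,"offset":[-0.55,0,0],"angular":[0,0,0]},{"jaw":1,"offset":[-0.493,-0.035,0],"angular":[0,0,0]},{"jaw":1,"offset":[0,0,0.6],"angular":[0,0,0]},{"jaw":1,"offset":[0,0,0.6],"angular":[0,0,0]},{"jaw":1,"offset":[0,0,0.6],"angular":[0,0,0]}]' 30
python3 -m inch '[{"jaw":1,"offset":[0,0,0.6],"angular":[0,0,0]},{"jaw":1,"offset":[0,0,0.6],"angular":[0,0,0]},{"jaw":1,"offset":[0,0,0.5],"angular":[0,0,0]},{"jaw":1,"offset":[0,0,0.21],"angular":[0,0,0]},{"jaw":1,"offset":[0,0,0],"angular":[0,0,0]}]'
python3 -m inch '[{"jaw":0.25,"offset":[0,0,0],"angular":[0,0,0]},{"jaw":0.15,"offset":[0,0,0],"angular":[0,0,0]},{"jaw":0.1,"offset":[0,0,0],"angular":[0,0,0]},{"jaw":0,"offset":[0,0,0],"angular":[0,0,0]},{"jaw":-0.2,"offset":[0,0,0],"angular":[0,0,0]}]'
python3 -m inch '[{"jaw":-0.2,"offset":[0,0,0],"angular":[0,0,0]},{"jaw":-0.2,"offset":[0,0,0],"angular":[0,0,0]}]'
```

```text
time_s: 13.78
tool_pos: [0.5246, 0.1785, 0.1729]
eef_rot: [2.468, -1.944, -0.0]
ft_force: [0.2, -0.2, -0.3]
opening: 0.0855
finger_force: 0.0
time_s: 14.4
tool_pos: [0.5247, 0.1783, 0.0594]
eef_rot: [2.468, -1.943, -0.0]
ft_force: [1.2, 0.7, -0.5]
opening: 0.0855
finger_force: 0.0
time_s: 15.02
tool_pos: [0.5252, 0.1787, 0.0604]
eef_rot: [-2.468, 1.942, -0.001]
ft_force: [-0.4, 0.4, 4.5]
opening: 0.0434
finger_force: 30.1
time_s: 15.28
tool_pos: [0.5252, 0.1787, 0.0603]
eef_rot: [-2.468, 1.942, -0.001]
ft_force: [-1.5, 1.0, 5.6]
opening: 0.0431
finger_force: 30.3
```

```bash
python3 -m inch '[{"jaw":-0.2,"offset":[0,0,-0.2],"angular":[0,0,0]},{"jaw":-0.2,"offset":[0,0,-0.5],"angular":[0,0,0]},{"jaw":-0.2,"offset":[0,0,-0.6],"angular":[0,0,0]},{"jaw":-0.2,"offset":[0,0,-0.6],"angular":[0,0,0]},{"jaw":-0.2,"offset":[0,0,-0.6],"angular":[0,0,0]}]'
python3 -m inch '[{"jaw":-0.2,"offset":[0,0,-0.6],"angular":[0,0,0]},{"jaw":-0.2,"offset":[0,0,-0.4],"angular":[0,0,0]},{"jaw":-0.2,"offset":[0,0,-0.25],"angular":[0,0,0.02]},{"jaw":-0.2,"offset":[0,0,0],"angular":[0,0,0.02]},{"jaw":-0.2,"offset":[0,0,0],"angular":[0,0,0.02]}]'
python3 -m inch '[{"jaw":-0.2,"offset":[0.6,0,0],"angular":[0,0,0]},{"jaw":-0.2,"offset":[0.7,-0.03,0],"angular":[0,0,0]},{"jaw":-0.2,"offset":[0.7,-0.03,0],"angular":[0,0,0]},{"jaw":-0.2,"offset":[0.7,-0.03,0],"angular":[0,0,0]},{"jaw":-0.2,"offset":[0.7,-0.03,0],"angular":[0,0,0]}]'
python3 -m inch '[{"jaw":-0.2,"offset":[0.7,-0.03,0],"angular":[0,0,0]},{"jaw":-0.2,"offset":[0.7,0,0],"angular":[0,0,0]},{"jaw":-0.2,"offset":[0.6,0,0],"angular":[0,0,0]},{"jaw":-0.2,"offset":[0.4,0,0],"angular":[0,0,0]},{"jaw":-0.2,"offset":[0,0,0],"angular":[0,0,0]}]'
python3 -m inch '[{"jaw":-0.2,"offset":[0,0,0],"angular":[0,0,0]},{"jaw":-0.2,"offset":[0,0,0],"angular":[0,0,0]}]'
python3 g.py '(.5505,-.1713,.0893)'; python3 pads.py pics/w3.png
```

```text
time_s: 15.9
tool_pos: [0.5244, 0.1784, 0.2105]
eef_rot: [2.468, -1.942, -0.001]
ft_force: [-0.1, 0.3, -0.7]
opening: 0.0429
finger_force: 30.9
time_s: 16.52
tool_pos: [0.5246, 0.1785, 0.2845]
eef_rot: [2.272, -2.169, -0.001]
ft_force: [0.1, 0.2, -1.5]
opening: 0.043
finger_force: 30.9
time_s: 17.15
tool_pos: [0.5416, -0.0262, 0.2844]
eef_rot: [2.275, -2.166, -0.001]
ft_force: [0.7, 0.3, -0.3]
opening: 0.0433
finger_force: 30.9
time_s: 17.77
tool_pos: [0.5504, -0.17, 0.2839]
eef_rot: [2.272, -2.169, -0.002]
ft_force: [-0.0, -0.2, -1.1]
opening: 0.0429
finger_force: 30.9
time_s: 18.02
tool_pos: [0.5508, -0.1679, 0.2846]
eef_rot: [-2.276, 2.165, 0.0]
ft_force: [0.6, -0.6, -0.9]
opening: 0.0433
finger_force: 30.9
yaw 0.0498 units [0.058 0.008 3.255]
yaw 0.049896771403522513
(0.5482, -0.0906) [259.5 210.1] hsv [14 74 90] [-1.288 -0.021  0.   ]
(0.5516, -0.1708) [259.9 153.4] hsv [ 13 127 110] [ 0.05  -0.011 -0.   ]
(0.5552, -0.2503) [260.1  92.9] hsv [ 14 126 164] [ 1.376 -0.004 -0.   ]
(0.5589, -0.3307) [260.3  32.2] hsv [ 13 126 164] [ 2.717e+00  1.000e-03 -1.000e-03]
[ 235    7   54   51 2138] [261.7  32.3] [ 0.557  -0.3306] [ 0.5573 -0.331 ]
[ 235   66   54   53 2225] [261.5  92. ] [ 0.5535 -0.2516] [ 0.5534 -0.2516]
[ 236  127   52   51 2075] [261.1 152.4] [ 0.55   -0.1722] [ 0.5495 -0.1728]
[295 298  18  24 193] [305.9 309.9] [0.4614 0.0884] [0.4656 0.0874]
```

View pics/w3.png

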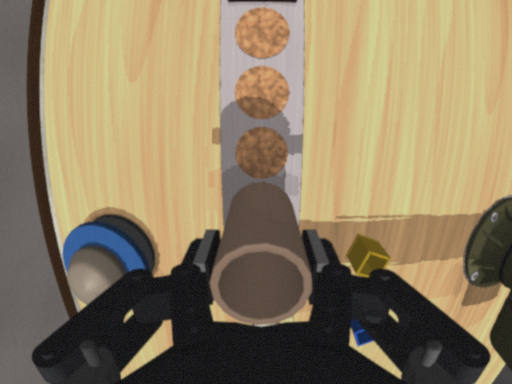

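Tall is held upright over pad 3 at (261,152), with pads 2 and 1 clear at (261,92) and (262,32).

```bash
python3 -m inch '[{"jaw":-0.2,"offset":[0.065,0.008,0.3],"angular":[0,0,0]},{"jaw":-0.2,"offset":[0,0,0.6],"angular":[0,0,0]},{"jaw":-0.2,"offset":[0,0,0.6],"angular":[0,0,0]},{"jaw":-0.2,"offset":[0,0,0.6],"angular":[0,0,0]},{"jaw":-0.2,"offset":[0,0,0.6],"angular":[0,0,0]}]'
python3 -m inch '[{"jaw":-0.2,"offset":[0,0,0.35],"angular":[0,0,0]},{"jaw":-0.2,"offset":[0,0,0.16],"angular":[0,0,0]},{"jaw":-0.2,"offset":[0,0,0],"angular":[0,0,0]},{"jaw":-0.2,"offset":[0,0,0.02],"angular":[0,0,0]},{"jaw":-0.2,"offset":[0,0,0],"angular":[0,0,0]}]'
python3 -m inch '[{"jaw":-0.2,"offset":[0,0,0.015],"angular":[0,0,0]},{"jaw":-0.2,"offset":[0,0,0],"angular":[0,0,0]}]'
```

```text
time_s: 18.7
tool_pos: [0.5505, -0.1719, 0.1216]
eef_rot: [-2.276, 2.165, -0.0]
ft_force: [-0.1, -0.5, -1.2]
opening: 0.0432
finger_force: 30.9
time_s: 19.32
tool_pos: [0.5509, -0.1726, 0.0918]
eef_rot: [-2.274, 2.166, -0.002]
ft_force: [0.3, 0.9, -1.6]
opening: 0.0429
finger_force: 30.9
time_s: 19.58
tool_pos: [0.5505, -0.1725, 0.09]
eef_rot: [-2.275, 2.167, 0.0]
ft_force: [-0.4, -0.0, -2.0]
opening: 0.0431
finger_force: 30.9
```

```bash
python3 -m inch '[{"jaw":-0.2,"offset":[0,0,0.01],"angular":[0,0,0]},{"jaw":-0.2,"offset":[0,0,0],"angular":[0,0,0]}]'
python3 -m inch '[{"jaw":-0.2,"offset":[0,0,0.01],"angular":[0,0,0]},{"jaw":-0.2,"offset":[0,0,0],"angular":[0,0,0]}]'
```

```text
time_s: 19.82
tool_pos: [0.5505, -0.1726, 0.0894]
eef_rot: [-2.275, 2.167, -0.0]
ft_force: [0.3, -1.3, -1.3]
opening: 0.0431
finger_force: 31.0
time_s: 20.08
tool_pos: [0.5506, -0.1727, 0.0894]
eef_rot: [-2.275, 2.166, -0.001]
ft_force: [-2.5, 1.7, 3.5]
opening: 0.043
finger_force: 31.3
```

```bash
python3 -m inch '[{"jaw":0.15,"offset":[0,0,0],"angular":[0,0,0]},{"jaw":0.3,"offset":[0,0,0],"angular":[0,0,0]},{"jaw":0.6,"offset":[0,0,0],"angular":[0,0,0]},{"jaw":1,"offset":[0,0,0],"angular":[0,0,0]},{"jaw":1,"offset":[0,0,-0.1],"angular":[0,0,0]}]'
python3 -m inch '[{"jaw":1,"offset":[0,0,-0.6],"angular":[0,0,0]},{"jaw":1,"offset":[0,0,-0.6],"angular":[0,0,0]},{"jaw":1,"offset":[0,0,-0.6],"angular":[0,0,0]},{"jaw":1,"offset":[0,0,-0.6],"angular":[0,0,0]},{"jaw":1,"offset":[0,0,-0.6],"angular":[0,0,0]}]'
python3 -m inch '[{"jaw":1,"offset":[0,0,-0.1],"angular":[0,0,0]},{"jaw":1,"offset":[-0.9,0.05,0],"angular":[0,0,0]},{"jaw":1,"offset":[-0.9,0.05,0],"angular":[0,0,0]},{"jaw":1,"offset":[-0.9,0.05,0],"angular":[0,0,0]},{"jaw":1,"offset":[-0.9,0.05,0],"angular":[0,0,0]}]'
python3 -m inch '[{"jaw":1,"offset":[-0.9,0.05,0],"angular":[0,0,0]},{"jaw":1,"offset":[-0.9,0.05,0],"angular":[0,0,0]},{"jaw":1,"offset":[-0.9,0.05,0],"angular":[0,0,0]},{"jaw":1,"offset":[-0.7,0.04,0],"angular":[0,0,0]},{"jaw":1,"offset":[0,0,0],"angular":[0,0,-0.02]}]'
python3 -m inch '[{"jaw":1,"offset":[0,0,0],"angular":[0,0,-0.02]},{"jaw":1,"offset":[0,0,0],"angular":[0,0,-0.02]},{"jaw":1,"offset":[0,0,0],"angular":[0,0,0]},{"jaw":1,"offset":[0,0,0],"angular":[0,0,0]}]'
python3 g.py '(.5057,.2529,.045)'
python3 - <<'E'
from h import *
d=snapshot("wrist");cv2.imwrite("pics/w4.png",d["frame"][:,:,::-1]);print(proj(d,(.5057,.2529,.076),True),proj(d,(.48,.3322,.122),True))
E
```

```text
time_s: 20.7
tool_pos: [0.5501, -0.1725, 0.0943]
eef_rot: [2.274, -2.166, -0.002]
ft_force: [0.1, -0.6, 0.7]
opening: 0.0855
finger_force: 0.0
time_s: 21.32
tool_pos: [0.5503, -0.1726, 0.2765]
eef_rot: [-2.275, 2.166, -0.001]
ft_force: [1.5, 0.5, 0.6]
opening: 0.0851
finger_force: 0.0
time_s: 21.95
tool_pos: [0.5273, 0.0442, 0.2803]
eef_rot: [2.275, -2.167, -0.001]
ft_force: [1.3, -0.1, -0.4]
opening: 0.0858
finger_force: 0.0
time_s: 22.58
tool_pos: [0.5057, 0.2484, 0.2791]
eef_rot: [2.345, -2.087, -0.002]
ft_force: [0.9, -0.7, 0.1]
opening: 0.0856
finger_force: 0.0
time_s: 23.08
tool_pos: [0.5066, 0.2457, 0.2805]
eef_rot: [2.467, -1.944, -0.0]
ft_force: [0.5, -0.0, -0.6]
opening: 0.0857
finger_force: 0.0
yaw 0.236 units [-0.12  -0.016  3.924]
[259.62379051 163.70428734] [264.94929597 238.98138112]
```

View pics/w4.png

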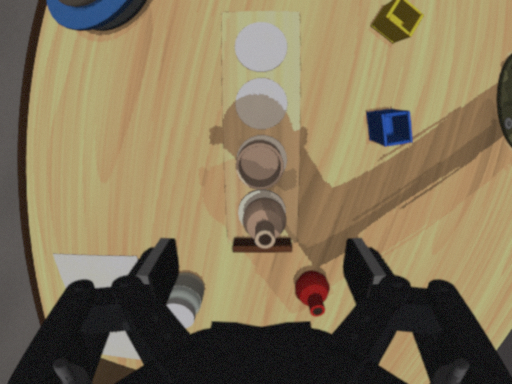

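```bash
python3 -m inch '[{"jaw":1,"offset":[-0.12,-0.014,0.27],"angular":[0,0,0]},{"jaw":1,"offset":[0,0,0.6],"angular":[0,0,0]},{"jaw":1,"offset":[0,0,0.6],"angular":[0,0,0]},{"jaw":1,"offset":[0,0,0.6],"angular":[0,0,0]},{"jaw":1,"offset":[0,0,0.6],"angular":[0,0,0]}]' 30
python3 -m inch '[{"jaw":1,"offset":[0,0,0.6],"angular":[0,0,0]},{"jaw":1,"offset":[0,0,0.5],"angular":[0,0,0]},{"jaw":1,"offset":[0,0,0.3],"angular":[0,0,0]},{"jaw":1,"offset":[0,0,0],"angular":[0,0,0]},{"jaw":1,"offset":[0,0,0],"angular":[0,0,0]}]'
python3 -m inch '[{"jaw":0.65,"offset":[0,0,0],"angular":[0,0,0]},{"jaw":0.55,"offset":[0,0,0],"angular":[0,0,0]},{"jaw":0.45,"offset":[0,0,0],"angular":[0,0,0]},{"jaw":0.3,"offset":[0,0,0],"angular":[0,0,0]},{"jaw":0.2,"offset":[0,0,0],"angular":[0,0,0]}]'
python3 -m inch '[{"jaw":0.2,"offset":[0,0,0],"angular":[0,0,0]},{"jaw":0.2,"offset":[0,0,0],"angular":[0,0,0]}]'
```

```text
time_s: 23.75
tool_pos: [0.5051, 0.253, 0.1179]
eef_rot: [2.468, -1.943, -0.001]
ft_force: [0.3, 1.1, -0.8]
opening: 0.0852
finger_force: 0.0
time_s: 24.38
tool_pos: [0.5064, 0.2535, 0.0379]
eef_rot: [-2.467, 1.942, -0.001]
ft_force: [-0.1, 0.6, 0.1]
opening: 0.0852
finger_force: 0.0
time_s: 25.0
tool_pos: [0.5062, 0.2533, 0.0377]
eef_rot: [-2.468, 1.942, -0.001]
ft_force: [-1.7, 0.4, 5.3]
opening: 0.0604
finger_force: 32.3
time_s: 25.25
tool_pos: [0.5062, 0.2533, 0.0377]
eef_rot: [-2.468, 1.942, -0.001]
ft_force: [-0.5, 0.4, 5.5]
opening: 0.0603
finger_force: 32.3
```

```bash
python3 -m inch '[{"jaw":0.2,"offset":[0,0,-0.2],"angular":[0,0,0]},{"jaw":0.2,"offset":[0,0,-0.5],"angular":[0,0,0]},{"jaw":0.2,"offset":[0,0,-0.6],"angular":[0,0,0]},{"jaw":0.2,"offset":[0,0,-0.6],"angular":[0,0,0]},{"jaw":0.2,"offset":[0,0,-0.6],"angular":[0,0,0]}]'
python3 -m inch '[{"jaw":0.2,"offset":[0,0,-0.6],"angular":[0,0,0]},{"jaw":0.2,"offset":[0,0,-0.5],"angular":[0,0,0]},{"jaw":0.2,"offset":[0,0,-0.45],"angular":[0,0,0.02]},{"jaw":0.2,"offset":[0,0,0],"angular":[0,0,0.02]},{"jaw":0.2,"offset":[0,0,0],"angular":[0,0,0.02]}]'
python3 -m inch '[{"jaw":0.2,"offset":[0.6,0,0],"angular":[0,0,0]},{"jaw":0.2,"offset":[0.8,-0.04,0],"angular":[0,0,0]},{"jaw":0.2,"offset":[0.8,-0.04,0],"angular":[0,0,0]},{"jaw":0.2,"offset":[0.8,-0.04,0],"angular":[0,0,0]},{"jaw":0.2,"offset":[0.8,-0.04,0],"angular":[0,0,0]}]'
python3 -m inch '[{"jaw":0.2,"offset":[0.8,-0.04,0],"angular":[0,0,0]},{"jaw":0.2,"offset":[0.8,-0.04,0],"angular":[0,0,0]},{"jaw":0.2,"offset":[0.8,-0.04,0],"angular":[0,0,0]},{"jaw":0.2,"offset":[0.8,-0.04,0],"angular":[0,0,0]},{"jaw":0.2,"offset":[0.7,-0.04,0],"angular":[0,0,0]}]'
python3 -m inch '[{"jaw":0.2,"offset":[0.4,0,0],"angular":[0,0,0]},{"jaw":0.2,"offset":[0.1,0,0],"angular":[0,0,0]},{"jaw":0.2,"offset":[0,0,0],"angular":[0,0,0]},{"jaw":0.2,"offset":[0,0,0],"angular":[0,0,0]}]'
python3 g.py '(.5543,-.2513,.0667)'; python3 pads.py pics/w5.png
```

```text
time_s: 25.88
tool_pos: [0.5055, 0.2528, 0.1879]
eef_rot: [2.469, -1.943, -0.001]
ft_force: [0.9, 0.3, -1.4]
opening: 0.0606
finger_force: 32.8
time_s: 26.5
tool_pos: [0.5057, 0.253, 0.28]
eef_rot: [-2.272, 2.169, 0.001]
ft_force: [0.1, 0.4, -1.5]
opening: 0.0607
finger_force: 32.8
time_s: 27.12
tool_pos: [0.5262, 0.0242, 0.2798]
eef_rot: [-2.275, 2.166, 0.0]
ft_force: [0.4, -0.6, -1.1]
opening: 0.0604
finger_force: 32.8
time_s: 27.75
tool_pos: [0.5495, -0.2092, 0.2796]
eef_rot: [2.274, -2.167, -0.001]
ft_force: [0.7, 0.5, -1.2]
opening: 0.0605
finger_force: 32.8
time_s: 28.25
tool_pos: [0.5514, -0.2365, 0.2797]
eef_rot: [-2.276, 2.165, -0.0]
ft_force: [0.3, 0.9, -1.4]
opening: 0.0604
finger_force: 32.8
yaw 0.0497 units [ 0.249 -0.035  3.55 ]
yaw 0.04992836531901362
(0.5482, -0.0906) [257.7 254.5] hsv [ 11  73 132] [-2.432 -0.068  0.   ]
(0.5516, -0.1708) [257.9 203.6] hsv [14 69 89] [-1.094 -0.057  0.   ]
(0.5552, -0.2503) [258.  145.8] hsv [ 13 121 105] [ 0.233 -0.051 -0.   ]
(0.5589, -0.3307) [258.1  83.6] hsv [ 14 124 154] [ 1.574 -0.046 -0.   ]
[ 233   57   54   53 2274] [259.6  83.2] [ 0.5571 -0.3313] [ 0.5572 -0.3316]
[ 233  119   53   52 2160] [259.3 144.5] [ 0.5536 -0.2521] [ 0.554  -0.2521]
[202 273  53  50 700] [223.1 307.3] [0.6006 0.0157] [ 0.5924 -0.0063]
[ 281  272   48   51 1231] [308.9 303.8] [0.4599 0.0019] [ 0.4692 -0.0127]
```

View pics/w5.png

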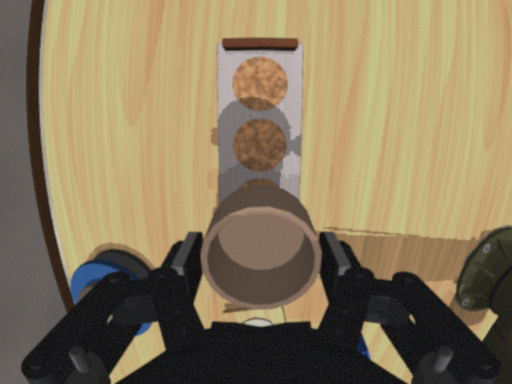

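Dish is held level and pad 2 is free at (259,144); pad 1, next to the stop block, is at (260,83).

```bash
python3 -m inch '[{"jaw":0.2,"offset":[0.252,-0.035,0.3],"angular":[0,0,0]},{"jaw":0.2,"offset":[0,0,0.6],"angular":[0,0,0]},{"jaw":0.2,"offset":[0,0,0.6],"angular":[0,0,0]},{"jaw":0.2,"offset":[0,0,0.6],"angular":[0,0,0]},{"jaw":0.2,"offset":[0,0,0.6],"angular":[0,0,0]}]'
python3 -m inch '[{"jaw":0.2,"offset":[0,0,0.5],"angular":[0,0,0]},{"jaw":0.2,"offset":[0,0,0.3],"angular":[0,0,0]},{"jaw":0.2,"offset":[0,0,0],"angular":[0,0,0]},{"jaw":0.2,"offset":[0,0,0.02],"angular":[0,0,0]},{"jaw":0.2,"offset":[0,0,0],"angular":[0,0,0]}]'
python3 -m inch '[{"jaw":0.2,"offset":[0,0,0.015],"angular":[0,0,0]},{"jaw":0.2,"offset":[0,0,0],"angular":[0,0,0]}]'
```

```text
time_s: 28.92
tool_pos: [0.5536, -0.2525, 0.1149]
eef_rot: [2.275, -2.166, -0.002]
ft_force: [-0.0, -0.6, -0.5]
opening: 0.0601
finger_force: 32.8
time_s: 29.55
tool_pos: [0.5545, -0.2524, 0.0689]
eef_rot: [-2.274, 2.166, -0.001]
ft_force: [-0.2, 0.5, -0.6]
opening: 0.0604
finger_force: 33.7
time_s: 29.8
tool_pos: [0.5542, -0.2523, 0.0675]
eef_rot: [-2.275, 2.166, -0.0]
ft_force: [-0.6, -0.4, -0.2]
opening: 0.0606
finger_force: 33.7
```

```bash
python3 -m inch '[{"jaw":0.2,"offset":[0,0,0.01],"angular":[0,0,0]},{"jaw":0.2,"offset":[0,0,0],"angular":[0,0,0]}]'
python3 -m inch '[{"jaw":0.2,"offset":[0,0,0.01],"angular":[0,0,0]},{"jaw":0.2,"offset":[0,0,0],"angular":[0,0,0]}]'
```

```text
time_s: 30.05
tool_pos: [0.5541, -0.2523, 0.0667]
eef_rot: [2.275, -2.167, -0.0]
ft_force: [0.2, -1.1, -1.5]
opening: 0.0603
finger_force: 33.7
time_s: 30.3
tool_pos: [0.5541, -0.2524, 0.0662]
eef_rot: [-2.275, 2.167, 0.0]
ft_force: [-0.1, -0.0, -0.9]
opening: 0.0602
finger_force: 33.7
```

```bash
python3 -m inch '[{"jaw":0.2,"offset":[0,0,0.01],"angular":[0,0,0]},{"jaw":0.2,"offset":[0,0,0],"angular":[0,0,0]}]'
python3 -m inch '[{"jaw":0.2,"offset":[0,0,0.01],"angular":[0,0,0]},{"jaw":0.2,"offset":[0,0,0],"angular":[0,0,0]}]'
```

```text
time_s: 30.55
tool_pos: [0.5542, -0.2523, 0.066]
eef_rot: [-2.275, 2.166, -0.0]
ft_force: [-1.7, 1.9, 3.0]
opening: 0.0607
finger_force: 33.9
time_s: 30.8
tool_pos: [0.5542, -0.2523, 0.066]
eef_rot: [-2.275, 2.166, -0.001]
ft_force: [-2.6, 3.3, 5.5]
opening: 0.0602
finger_force: 34.2
```

```bash
python3 -m inch '[{"jaw":0.5,"offset":[0,0,0],"angular":[0,0,0]},{"jaw":0.6,"offset":[0,0,0],"angular":[0,0,0]},{"jaw":0.8,"offset":[0,0,0],"angular":[0,0,0]},{"jaw":1,"offset":[0,0,0],"angular":[0,0,0]},{"jaw":1,"offset":[0,0,0],"angular":[0,0,0]}]'
python3 -m inch '[{"jaw":1,"offset":[0,0,-0.3],"angular":[0,0,0]},{"jaw":1,"offset":[0,0,-0.6],"angular":[0,0,0]},{"jaw":1,"offset":[0,0,-0.9],"angular":[0,0,0]},{"jaw":1,"offset":[0,0,-0.9],"angular":[0,0,0]},{"jaw":1,"offset":[0,0,-0.9],"angular":[0,0,0]}]'
python3 -m inch '[{"jaw":1,"offset":[0,0,0],"angular":[0,0,0]},{"jaw":1,"offset":[-0.89,0.068,0],"angular":[0,0,0]},{"jaw":1,"offset":[-0.89,0.068,0],"angular":[0,0,0]},{"jaw":1,"offset":[-0.89,0.068,0],"angular":[0,0,0]},{"jaw":1,"offset":[-0.89,0.068,0],"angular":[0,0,0]}]'
python3 -m inch '[{"jaw":1,"offset":[-0.89,0.068,0],"angular":[0,0,0]},{"jaw":1,"offset":[-0.89,0.068,0],"angular":[0,0,0]},{"jaw":1,"offset":[-0.89,0.068,0],"angular":[0,0,0]},{"jaw":1,"offset":[-0.89,0.068,0],"angular":[0,0,0]},{"jaw":1,"offset":[-0.89,0.068,0],"angular":[0,0,0]}]'
python3 -m inch '[{"jaw":1,"offset":[-0.89,0.068,0],"angular":[0,0,0]},{"jaw":1,"offset":[-0.7,0.068,0],"angular":[0,0,-0.02]},{"jaw":1,"offset":[0,0,0],"angular":[0,0,-0.02]},{"jaw":1,"offset":[0,0,0],"angular":[0,0,-0.02]},{"jaw":1,"offset":[0,0,0],"angular":[0,0,0]}]'
python3 -m inch '[{"jaw":1,"offset":[0,0,0],"angular":[0,0,0]}]'
python3 g.py '(.48,.3322,.091)'
python3 - <<'E'
from h import *
d=snapshot("wrist");p=proj(d,(.48,.3322,.122),True);print(p);u,v=p.astype(int)
f=d["frame"];cv2.imwrite("pics/w6.png",cv2.resize(f[v-60:v+60,u-80:u+80],None,fx=5,fy=5,interpolation=cv2.INTER_CUBIC)[:,:,::-1])
E
```

```text
time_s: 31.42
tool_pos: [0.5541, -0.2524, 0.0649]
eef_rot: [2.275, -2.167, -0.0]
ft_force: [0.1, -0.7, 0.1]
opening: 0.0858
finger_force: 0.0
time_s: 32.05
tool_pos: [0.5538, -0.2525, 0.2846]
eef_rot: [-2.274, 2.166, -0.003]
ft_force: [0.8, 0.5, 0.5]
opening: 0.0854
finger_force: 0.0
time_s: 32.67
tool_pos: [0.5268, -0.0384, 0.2815]
eef_rot: [-2.274, 2.166, -0.001]
ft_force: [1.2, 1.7, 0.1]
opening: 0.0854
finger_force: 0.0
time_s: 33.3
tool_pos: [0.4934, 0.2274, 0.2817]
eef_rot: [-2.274, 2.166, -0.0]
ft_force: [0.4, 0.6, -0.9]
opening: 0.0852
finger_force: 0.0
time_s: 33.92
tool_pos: [0.4812, 0.3207, 0.2814]
eef_rot: [-2.468, 1.943, -0.0]
ft_force: [-0.2, -0.3, 0.6]
opening: 0.0854
finger_force: 0.0
time_s: 34.05
tool_pos: [0.4813, 0.3206, 0.2813]
eef_rot: [-2.467, 1.944, 0.0]
ft_force: [-0.2, 0.0, -0.5]
opening: 0.0851
finger_force: 0.0
yaw 0.2359 units [-0.193 -0.024  3.172]
[259.02105103 176.16932903]
```

View pics/w6.png

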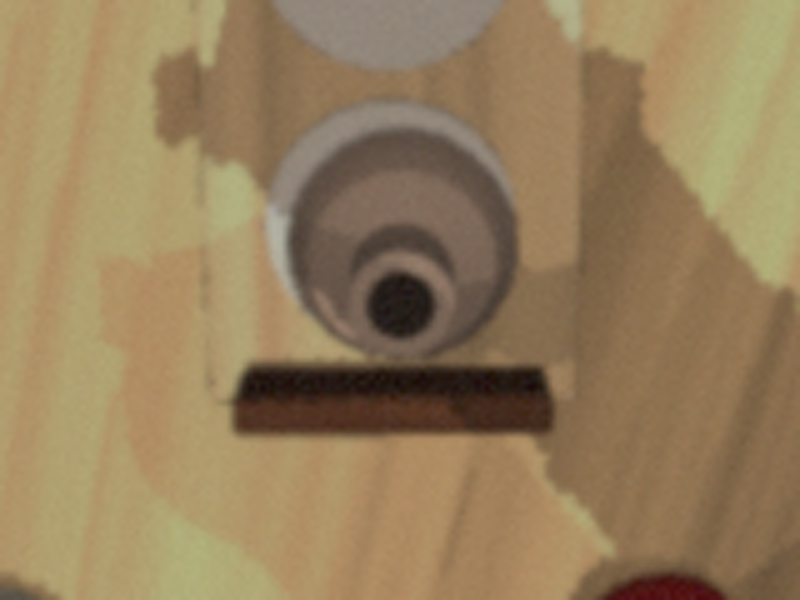

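Crop shows bud mouth at (401,302), within half a pixel of prediction.

```bash
python3 -m inch '[{"jaw":1,"offset":[-0.193,-0.024,0.2],"angular":[0,0,0]},{"jaw":1,"offset":[0,0,0.6],"angular":[0,0,0]},{"jaw":0.5,"offset":[0,0,0.6],"angular":[0,0,0]},{"jaw":0.5,"offset":[0,0,0.6],"angular":[0,0,0]},{"jaw":0.5,"offset":[0,0,0.6],"angular":[0,0,0]}]' 30
python3 -m inch '[{"jaw":0.2,"offset":[0,0,0.4],"angular":[0,0,0]},{"jaw":0,"offset":[0,0,0.14],"angular":[0,0,0]},{"jaw":-0.2,"offset":[0,0,0],"angular":[0,0,0]},{"jaw":-0.3,"offset":[0,0,0],"angular":[0,0,0]},{"jaw":-0.35,"offset":[0,0,0],"angular":[0,0,0]}]'
python3 -m inch '[{"jaw":-0.4,"offset":[0,0,0],"angular":[0,0,0]},{"jaw":-0.45,"offset":[0,0,0],"angular":[0,0,0]},{"jaw":-0.6,"offset":[0,0,0],"angular":[0,0,0]},{"jaw":-0.7,"offset":[0,0,0],"angular":[0,0,0]},{"jaw":-0.7,"offset":[0,0,0],"angular":[0,0,0]}]'
```

```text
time_s: 34.72
tool_pos: [0.4794, 0.3326, 0.1227]
eef_rot: [2.468, -1.943, -0.001]
ft_force: [0.9, -0.9, -0.3]
opening: 0.0638
finger_force: 0.0
time_s: 35.35
tool_pos: [0.4803, 0.3328, 0.0938]
eef_rot: [-2.467, 1.942, -0.0]
ft_force: [-0.1, -0.0, -0.7]
opening: 0.0277
finger_force: 0.0
time_s: 35.98
tool_pos: [0.4803, 0.3325, 0.0933]
eef_rot: [-2.468, 1.942, -0.001]
ft_force: [1.1, 0.4, 4.8]
opening: 0.0225
finger_force: 29.4
```

```bash
python3 -m inch '[{"jaw":-0.7,"offset":[0,0,-0.2],"angular":[0,0,0]},{"jaw":-0.7,"offset":[0,0,-0.5],"angular":[0,0,0]},{"jaw":-0.7,"offset":[0,0,-0.6],"angular":[0,0,0]},{"jaw":-0.7,"offset":[0,0,-0.6],"angular":[0,0,0]},{"jaw":-0.7,"offset":[0,0,-0.6],"angular":[0,0,0]}]'
python3 -m inch '[{"jaw":-0.7,"offset":[0,0,-0.5],"angular":[0,0,0]},{"jaw":-0.7,"offset":[0,0,-0.3],"angular":[0,0,0]},{"jaw":-0.7,"offset":[0,0,0],"angular":[0,0,0.02]},{"jaw":-0.7,"offset":[0,0,0],"angular":[0,0,0.02]},{"jaw":-0.7,"offset":[0,0,0],"angular":[0,0,0.02]}]'
python3 -m inch '[{"jaw":-0.7,"offset":[0.4,0,0],"angular":[0,0,0]},{"jaw":-0.7,"offset":[0.7,-0.05,0],"angular":[0,0,0]},{"jaw":-0.7,"offset":[0.8,-0.05,0],"angular":[0,0,0]},{"jaw":-0.7,"offset":[0.8,-0.05,0],"angular":[0,0,0]},{"jaw":-0.7,"offset":[0.8,-0.05,0],"angular":[0,0,0]}]'
python3 -m inch '[{"jaw":-0.7,"offset":[0.8,-0.05,0],"angular":[0,0,0]},{"jaw":-0.7,"offset":[0.8,-0.05,0],"angular":[0,0,0]},{"jaw":-0.7,"offset":[0.8,-0.05,0],"angular":[0,0,0]},{"jaw":-0.7,"offset":[0.8,-0.05,0],"angular":[0,0,0]},{"jaw":-0.7,"offset":[0.8,-0.05,0],"angular":[0,0,0]}]'
python3 -m inch '[{"jaw":-0.7,"offset":[0.8,-0.07,0],"angular":[0,0,0]},{"jaw":-0.7,"offset":[0.8,-0.07,0],"angular":[0,0,0]},{"jaw":-0.7,"offset":[0.6,-0.07,0],"angular":[0,0,0]},{"jaw":-0.7,"offset":[0.4,0,0],"angular":[0,0,0]},{"jaw":-0.7,"offset":[0.3,0,0],"angular":[0,0,0]}]'
python3 -m inch '[{"jaw":-0.7,"offset":[0,0,0],"angular":[0,0,0]},{"jaw":-0.7,"offset":[0,0,0],"angular":[0,0,0]},{"jaw":-0.7,"offset":[0,0,0],"angular":[0,0,0]}]'
python3 g.py '(.558,-.331,.1223)'; python3 pads.py pics/w7.png
```

```text
time_s: 36.6
tool_pos: [0.4793, 0.3321, 0.2432]
eef_rot: [2.467, -1.942, -0.001]
ft_force: [0.7, 0.2, -2.3]
opening: 0.0223
finger_force: 29.6
time_s: 37.22
tool_pos: [0.4794, 0.3322, 0.2899]
eef_rot: [2.271, -2.167, -0.001]
ft_force: [-1.4, -0.8, -2.3]
opening: 0.0225
finger_force: 29.7
time_s: 37.85
tool_pos: [0.5015, 0.1209, 0.2906]
eef_rot: [2.275, -2.165, -0.001]
ft_force: [0.5, 0.1, -1.5]
opening: 0.0223
finger_force: 29.7
time_s: 38.48
tool_pos: [0.5279, -0.1179, 0.2906]
eef_rot: [2.275, -2.166, -0.001]
ft_force: [0.6, -0.3, -1.7]
opening: 0.0221
finger_force: 29.7
time_s: 39.1
tool_pos: [0.549, -0.2904, 0.2902]
eef_rot: [2.274, -2.167, -0.002]
ft_force: [-0.4, 0.1, -3.0]
opening: 0.0224
finger_force: 29.7
time_s: 39.48
tool_pos: [0.55, -0.2883, 0.2909]
eef_rot: [-2.276, 2.165, -0.0]
ft_force: [-0.1, -0.6, -1.5]
opening: 0.0223
finger_force: 29.7
yaw 0.0499 units [ 0.719 -0.097  2.81 ]
yaw 0.04990353743748008
(0.5482, -0.0906) [255.4 278.8] hsv [ 11  77 123] [-3.292 -0.135  0.   ]
(0.5516, -0.1708) [255.4 233.8] hsv [ 13  79 133] [-1.954 -0.125  0.   ]
(0.5552, -0.2503) [255.3 181.6] hsv [ 10  71 115] [-0.628 -0.118  0.   ]
(0.5589, -0.3307) [255.2 123. ] hsv [ 13 120 106] [ 0.713 -0.113  0.   ]
[ 221    0   76   90 1212] [256.4  59.4] [ 0.5615 -0.4152] [ 0.5597 -0.4355]
[282   3  21  27 170] [291.5  18.6] [ 0.5186 -0.4745] [ 0.518  -0.4782]
[ 231   97   52   52 2094] [256.6 122.3] [ 0.5572 -0.3317] [ 0.5572 -0.3314]
```

View pics/w7.png

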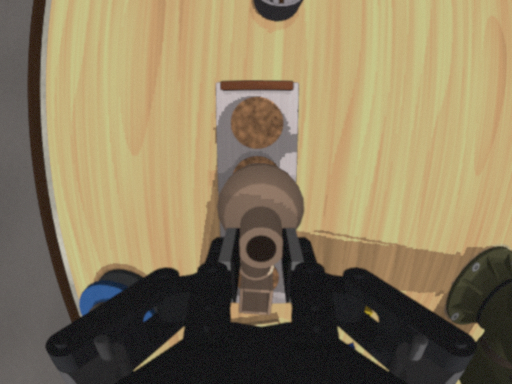

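Bud is upright in the grip, and pad 1 by the rack's block is free at (257,122).

```bash
python3 -m inch '[{"jaw":-0.7,"offset":[0.36,-0.05,0],"angular":[0,0,0]},{"jaw":-0.7,"offset":[0.36,-0.047,0],"angular":[0,0,0]},{"jaw":-0.7,"offset":[0,0,0.5],"angular":[0,0,0]},{"jaw":-0.7,"offset":[0,0,0.6],"angular":[0,0,0]},{"jaw":-0.7,"offset":[0,0,0.6],"angular":[0,0,0]}]'
python3 -m inch '[{"jaw":-0.7,"offset":[0,0,0.6],"angular":[0,0,0]},{"jaw":-0.7,"offset":[0,0,0.3],"angular":[0,0,0]},{"jaw":-0.7,"offset":[0,0,0.15],"angular":[0,0,0]},{"jaw":-0.7,"offset":[0,0,0],"angular":[0,0,0]},{"jaw":-0.7,"offset":[0,0,0],"angular":[0,0,0]}]'
python3 -m inch '[{"jaw":-0.7,"offset":[0,0,0.02],"angular":[0,0,0]},{"jaw":-0.7,"offset":[0,0,0],"angular":[0,0,0]}]'
python3 g.py '(.558,-.3312,.1223)'
```

```text
time_s: 40.15
tool_pos: [0.5579, -0.3313, 0.1876]
eef_rot: [-2.275, 2.166, -0.0]
ft_force: [-0.3, -1.8, -2.4]
opening: 0.0223
finger_force: 29.7
time_s: 40.78
tool_pos: [0.5585, -0.3322, 0.1273]
eef_rot: [-2.274, 2.166, -0.004]
ft_force: [-1.1, -1.0, -1.4]
opening: 0.0226
finger_force: 29.7
time_s: 41.02
tool_pos: [0.5579, -0.3319, 0.1247]
eef_rot: [-2.275, 2.167, -0.001]
ft_force: [-0.2, 0.0, -2.1]
opening: 0.0223
finger_force: 29.7
yaw 0.0486 units [-0.012 -0.002  0.04 ]
```

```bash
python3 -m inch '[{"jaw":-0.7,"offset":[-0.01,0,0.025],"angular":[0,0,0]},{"jaw":-0.7,"offset":[0,0,0],"angular":[0,0,0]}]'
python3 -m inch '[{"jaw":-0.7,"offset":[0,0,0.01],"angular":[0,0,0]},{"jaw":-0.7,"offset":[0,0,0],"angular":[0,0,0]}]'
python3 -m inch '[{"jaw":-0.7,"offset":[0,0,0.01],"angular":[0,0,0]},{"jaw":-0.7,"offset":[0,0,0],"angular":[0,0,0]}]'
```

```text
time_s: 41.28
tool_pos: [0.5577, -0.3312, 0.1226]
eef_rot: [2.275, -2.167, -0.001]
ft_force: [-0.5, 0.5, -1.7]
opening: 0.022
finger_force: 29.7
time_s: 41.52
tool_pos: [0.5578, -0.3313, 0.1225]
eef_rot: [-2.275, 2.167, -0.0]
ft_force: [-0.5, 1.0, -0.5]
opening: 0.0226
finger_force: 29.9
time_s: 41.78
tool_pos: [0.558, -0.3314, 0.1224]
eef_rot: [-2.275, 2.166, -0.002]
ft_force: [0.5, 0.5, 1.4]
opening: 0.0222
finger_force: 30.1
```

Contact made; release, rise, and go back toward the rack centre to check all four.

```bash
python3 -m inch '[{"jaw":-0.3,"offset":[0,0,0],"angular":[0,0,0]},{"jaw":0,"offset":[0,0,0],"angular":[0,0,0]},{"jaw":0.5,"offset":[0,0,0],"angular":[0,0,0]},{"jaw":1,"offset":[0,0,0],"angular":[0,0,0]},{"jaw":1,"offset":[0,0,0],"angular":[0,0,0]}]'
python3 -m inch '[{"jaw":1,"offset":[0,0,-0.3],"angular":[0,0,0]},{"jaw":1,"offset":[0,0,-0.6],"angular":[0,0,0]},{"jaw":1,"offset":[0,0,-0.8],"angular":[0,0,0]},{"jaw":1,"offset":[0,0,-0.8],"angular":[0,0,0]},{"jaw":1,"offset":[0,0,-0.4],"angular":[0,0,0]}]'
python3 -m inch '[{"jaw":1,"offset":[-0.9,0,0],"angular":[0,0,0]},{"jaw":1,"offset":[-0.9,0,0],"angular":[0,0,0]},{"jaw":1,"offset":[0,0,0],"angular":[0,0,0]},{"jaw":1,"offset":[0,0,0],"angular":[0,0,0]}]'
python3 - <<'E'
from h import *
d=snapshot("wrist");cv2.imwrite("pics/w8.png",d["frame"][:,:,::-1])
for p in((.5473,-.0925,.127),(.5505,-.172,.153),(.5543,-.2518,.105),(.558,-.3312,.151)):print(proj(d,p,True).round(1))
s=snapshot("side")["frame"];cv2.imwrite("pics/s8.png",cv2.resize(s[120:230,160:320],None,fx=5,fy=5,interpolation=cv2.INTER_CUBIC)[:,:,::-1])
E
```

```text
time_s: 42.4
tool_pos: [0.5578, -0.3312, 0.1216]
eef_rot: [2.275, -2.167, -0.0]
ft_force: [-0.8, 0.1, 0.2]
opening: 0.0854
finger_force: 0.0
time_s: 43.02
tool_pos: [0.5579, -0.3318, 0.3012]
eef_rot: [-2.273, 2.166, -0.009]
ft_force: [-0.3, 0.7, -0.3]
opening: 0.0854
finger_force: 0.0
time_s: 43.52
tool_pos: [0.5526, -0.2234, 0.2971]
eef_rot: [-2.275, 2.165, -0.002]
ft_force: [-0.2, -1.1, 0.3]
opening: 0.0852
finger_force: 0.0
[259.7 262.5]
[260.1 214.2]
[260.3 137.4]
[260.3  67.6]
```

View pics/w8.png

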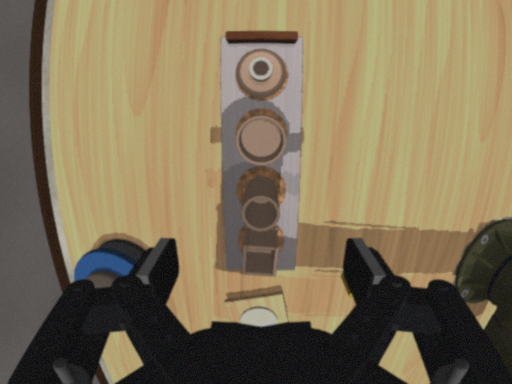

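View pics/s8.png

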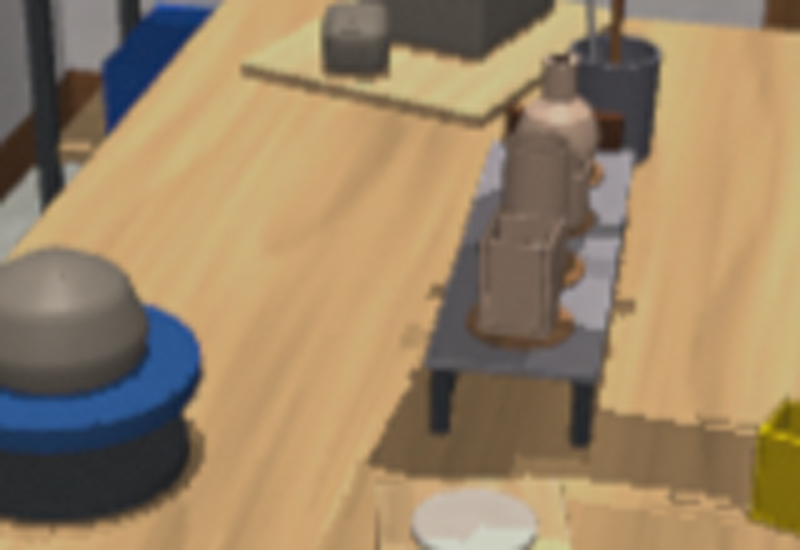

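Both pictures show all four pots upright on their pads. In the wrist view, from the rack's block, bud is at (261,67), dish (262,138), tall (261,213) and square (261,260), each within about 2 px of the position expected. The gripper is clear of everything.

```bash
python3 -c "
from station import *
print(close_job())"
```

```text
the job is handed in; nothing more can be done
None
```

All four pots stand upright on the rack's pads in the order bud, dish, tall, square from the stop block, the bystanders were left untouched, and the job was handed in at about 44 s.

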